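Fit the chopping blade on the food processor's keyed spindle

TASK

Pick up the S-shaped chopping blade and slide it onto the food processor's spindle inside the bowl. Turn it under a light press, never forcing it, until its notches find the drive lugs and it drops fully home; then let go, leaving the lid, bottle, jar and spatula where they are.

Things in the scene. Friction and masses are not known exactly. Their poses are not given: they have to be found in the camera images.
- drive_seat (a point): On the spindle's axis, inside the clear bowl of the white food processor (fixed): where the underside of the blade's hub ends when home, 72 mm above the table. z up; -x points to the processor's front (the side with the control knob). The bowl's floor is 4 mm below this point. Pressing or knocking the blade against the processor (bowl included) with more than 30 N does damage.
- spindle_tip (a point): Tip of the steel spindle, 62 mm above the seat, axes as the seat's. The spindle is 17 mm in diameter up to 51 mm above the seat, then tapers to 6 mm at this tip. It carries two orange lugs at its foot and can turn, but belt friction (0.2 N m) keeps it still under light rubbing; once a lug is caught in a notch it turns along.
- lug_level (a point): On the spindle's axis at the height of the tops of its two orange lugs, 12 mm above the seat, axes as the seat's. The lugs reach 19 mm from the axis; one is 12 mm wide, the opposite one 5 mm. The angle is not measured: the wide lug points somewhere within 1.0 rad (either way) of the processor's front, -x. Until the notches meet the lugs, the hub rests here.
- bowl_rim (a point): Centre of the clear bowl's open mouth, 78 mm above the seat, 150 mm above the table, axes as the seat's. Bowl 180 mm wide outside, 172 mm inside. On its +y side a D-handle reaches 136 mm from the axis; on its -y side, from 113 to 231 mm off the axis, stands the motor block, 175 mm above the table.
- blade_center (a point): Middle of the loose S-shaped chopping blade, on its hub's axis, 45 mm above the hub's underside. It starts standing on its hub on the table. z up along the hub; the wide notch is on -x. The black hub is 90 mm tall: round grip 32 mm in diameter from 26 mm above its underside to the top, skirt 44 mm in diameter below. About 0.22 kg. An orange mark on the top lies over the wide notch.
- hub_foot (a point): Centre of the underside of the blade's hub, axes as blade_center's. The bore, 20 mm in diameter and 66 mm deep, opens here. In the skirt are two notches 14 mm deep: 15 mm wide on the -x side, 8 mm wide on the +x side. They take the wide and the narrow lug, so the blade goes home only one way round, within about 0.07 rad; otherwise it stays 12 mm above home.
- wing_tip (a point): Tip of the blade's lower steel wing, on the -x side over the wide notch, 16 mm above the hub's underside, axes as blade_center's. The other wing is on the +x side, 33 mm above the underside. Wings are 3 mm thick and reach 76 mm from the axis.
- lid: The processor's clear plastic lid, lying loose on the table, 187 mm in diameter, with a feed tube reaching 93 mm high. To be left alone. Origin at the centre of its underside, z up.
- vinegar: Green glass bottle, 68 mm in diameter, 210 mm tall, red cap, standing loose. To be left alone. Origin at the centre of its underside, z up.
- spice_jar: Amber jar, 68 mm in diameter, 90 mm tall, black lid, standing loose. To be left alone. Origin at the centre of its underside, z up.
- spatula: Spatula with a red handle, 260 mm long, lying loose along its own x axis. To be left alone.
There are look-alikes about, which are no part of the job. What is meant by the part that bears blade_center is not yellow, and is the smaller of those in its own colour.

How it is judged:
By the outcome, as a careful person would: the job done as asked, in the order asked, and still so for the second after the job is handed in, with the robot touching nothing.
It also fails if it takes over 58 s, if anything falls off the work surface, if the arm or the gripper's body presses on something with over 40 N, if the wrist force passes 120 N, or if a joint passes its speed limit or range.

ROBOT

A 6-joint arm with a two-finger parallel gripper is mounted at the origin on the work surface. World frame = base frame: x ahead of the robot, y to its left, z up, the work surface at z = 0. Lengths are in mm, angles in rad, forces in N, time in s.
With the tool pointing down it reaches from about 275 to 1000 mm from the base axis. Payload 8.4 kg.
Tool frame: the origin (TCP) lies at the very end of the fingers, on their centre line; the grasp point (between the pads) lies 19 mm behind it; z points along the fingers, y is the line along which they close (so a half turn about z gives the same grasp; the last joint's range is limited). The gripper opens to 85 mm and grips with 20 to 120 N. Pads are 22 mm wide; open, the fingers measure 114 mm over their backs; the gripper's body (76 mm by 85 mm) begins 54 mm behind the grasp point. The pads swing forward as they close: fully open they stand 13 mm farther back than shut.
Start: joints at [1.274, 0.353, 1.633, -0, 1.155, -0.002], TCP at [181.591, 598.041, 231.281] pointing down, gripper open.
Joint ranges: [-2.63, 2.63], [-0.92, 2.1], [0.06, 2.66], [-1.3, 4.44], [0, 2.69], [-3.02, 3.02]. Speed limits (rad/s): [2.22, 2.22, 2.79, 3.14, 3.14, 3.14].

INTERFACE

Orientations are given as [roll, pitch, yaw] about the fixed x, y, z axes, in that order (R = Rz(yaw) Ry(pitch) Rx(roll)).
In Python, from rig import r, vision gives the robot as it stands. The module is installed in compiled form; this text tells all that it offers.
- The arm moves only by the tool play_rows, never from a script. Its argument "steps" is a list of rows, each an object with "delta_pos": the shift along the tool's x, y, z in cm, a list of three; "yaw": the turn about the tool's z in rad; "jaw": the opening in per cent of the stroke, from 0 (shut) to 100 (fully open). A call has exactly 8 rows; each row is the pose to reach, as a shift and turn from the pose commanded when the call began, along the tool's axes at that moment; what a row does not reach only later rows make up. A row lasts 1/10 s, in which the tool goes at most 50 mm and 8.59 degrees, less where a joint would pass 70% of its speed; a pose out of reach is approached as far as the arm can. A call with a gripper value outside its range is refused whole. The fingers move at their own pace and stop on an object; "grip_force" is the grip in N (left out, the last holds). Time passes only in rows, so rows that repeat a pose let the fingers close, or fill a call up. It gives the time, the measured TCP pose, the force, the opening and the grip force at its end, in the units of the state.
- r.sense(): the state, without advancing time (a new reading comes with each control period).
- vision.grab_frame(name): name is "scene" or "top" or "wrist"; returns (picture, depth): 384x512x3 uint8, red, green, blue; 384x512 float32, mm along the optical axis (not along the pixel's ray), 0 where there is no reading.
- vision.calibration(name): a dict with "mtx" (3x3 intrinsics, pixels), "extrinsics" (4x4, takes a point from camera to world coordinates). Camera axes: x right, y down, z forward; pixel columns grow to the right and rows downward; lengths in mm; the calibration is good to about 2 mm. A picture is of the moment at which its call begins: read the wrist's pose just before it. calibration takes no time and is no camera call; for the wrist camera it gives the pose at the moment of the call.
- r.sign_off(): hands the job in; it is judged then, once.
Trained networks look in the newest picture that a camera, given by its name, has taken for a name from the list of things; names that differ only in an ending like _2 or _b are one class to them, and where a whole thing is asked for, a point or a joint stands for the part that bears it (a point fixed in the world has none). Each returns a list of dicts, best first, with "conf" (0 to 1); they miss things now and then, are a little off and sometimes report something else, mostly with a low value. They report only what shows in the picture. A call takes as long as a camera call. They do not tell look-alikes from the thing itself.
- vision.cut_out(camera, thing): "region" (384x512 bool, what is visible of it) and "uv" ([column, row] in pixels, amid what is visible of it).
- vision.landmark_of(camera, thing): "uv" ([column, row] in pixels: a listed point, or the origin of a listed thing).
The state is a dict: "clock": time; "qpos": joint angles; "qvel": joint speeds; "joint_efforts": joint torques, N m; "eef_pos": TCP position; "tcp_rot": TCP orientation; "contact_force": force on the tool from outside, world axes, zero at the start; "wrist_torque": the same for the moment, N m; "opening": opening from 0.0 (shut) to 1.0 (fully open); "grasp_force": force on a finger pad.
Only numpy, scipy, OpenCV 4.12 (cv2) and the standard library are available. Lean on these libraries where they do the work, as an engineer would, in place of code of your own. Each camera call takes 0.05 s, during which the arm holds its last target. There are 200 camera calls.

## Working session

There is one attempt and no reset: what is moved stays moved. The work goes in short steps, Python scripts to look and compute and a tool call to move; the robot and the scene stay as the last step left them, time stands still between calls to the robot, and variables do not carry over. Pictures are saved under pics/ and viewed, at most 10 in all, crops included, and the job is handed in when it is done.

Besides the shell and the picture viewer there is one more tool, called in YAML: its name, and indented under it one key for each argument. play_rows: Moves the arm, as the interface text tells. Its arguments: {"type":"object","properties":{"steps":{"type":"array"},"grip_force":{"type":"number"}},"required":["steps"]}

```bash
mkdir -p pics; cat > h.py <<'E'
from rig import r, vision
import numpy as np, cv2
def save(cam,name):
    p,d=vision.grab_frame(cam); cv2.imwrite(f'pics/{name}.png',p[:,:,::-1]); return p,d
def ray(cam,uv,C=None):
    C=C or vision.calibration(cam); K=np.array(C['mtx']);E=np.array(C['extrinsics'])
    d=E[:3,:3]@np.linalg.solve(K,[uv[0],uv[1],1.]); return E[:3,3],d
def at_z(cam,uv,z,C=None):
    o,d=ray(cam,uv,C); return o+d*(z-o[2])/d[2]
def proj(cam,P):
    C=vision.calibration(cam);K=np.array(C['mtx']);E=np.linalg.inv(np.array(C['extrinsics']))
    p=K@(E[:3,:3]@np.array(P)+E[:3,3]); return p[:2]/p[2]
def tri(rays):
    A=np.zeros((3,3));b=np.zeros(3)
    for o,d in rays:
        d=d/np.linalg.norm(d);M=np.eye(3)-np.outer(d,d);A+=M;b+=M@o
    return np.linalg.solve(A,b)
E
cat > a.py <<'E'
from h import *
np.set_printoptions(precision=1,suppress=True)
ims=[]
for c in ['scene','top']:
    p,d=save(c,c+'0'); ims.append(p)
    print(c,np.array(vision.calibration(c)['extrinsics'])[:3])
    for t in ['blade_center','hub_foot','wing_tip','spindle_tip','drive_seat','lug_level','bowl_rim','lid','vinegar','spice_jar','spatula']:
        print(t,[(np.round(x['uv']),round(x['conf'],2)) for x in vision.landmark_of(c,t)])
E
python3 a.py; python3 -c "
from h import *
print(r.sense())"
```

```text
scene [[  -0.7    0.6   -0.4 1023.1]
 [   0.7    0.6   -0.4  674.1]
 [   0.    -0.6   -0.8  996.3]]
blade_center [(array([381., 272.]), 0.63), (array([261., 201.]), 0.59), (array([334., 178.]), 0.57)]
hub_foot [(array([332., 187.]), 0.95), (array([265., 213.]), 0.9), (array([383., 280.]), 0.65), (array([189., 112.]), 0.4), (array([191., 117.]), 0.38)]
wing_tip [(array([366., 258.]), 0.78), (array([362., 196.]), 0.74), (array([280., 191.]), 0.73)]
spindle_tip [(array([191., 118.]), 0.83)]
drive_seat [(array([191., 131.]), 0.95)]
lug_level [(array([192., 132.]), 0.62)]
bowl_rim [(array([190., 109.]), 0.96)]
lid [(array([198., 243.]), 0.89), (array([190., 131.]), 0.63)]
vinegar [(array([136., 204.]), 0.68), (array([192., 132.]), 0.24)]
spice_jar [(array([264., 157.]), 0.69), (array([192., 127.]), 0.62), (array([192., 116.]), 0.19)]
spatula [(array([328., 259.]), 0.88)]
top [[  -0.1   -1.     0.2  293.6]
 [  -1.     0.1   -0.   272.2]
 [   0.    -0.2   -1.  1412.2]]
blade_center [(array([224., 277.]), 0.82), (array([117., 222.]), 0.77), (array([257., 204.]), 0.67)]
hub_foot [(array([122.
[... 583 characters left out ...]
 'qpos': array([ 1.27359832e+00,  3.53020181e-01,  1.63340232e+00, -7.42678248e-06,
        1.15518589e+00, -2.40120485e-03]), 'qvel': array([-1.69305714e-04,  4.21701643e-04,  1.34272424e-04, -5.29311803e-04,
        8.66951475e-05,  1.15080076e-03]), 'joint_efforts': array([ 3.00420261e-04, -6.05176520e+01, -3.42450750e+01, -2.87856403e-05,
        8.52481517e-04, -2.03129196e-05]), 'eef_pos': array([181.59515321, 598.04164221, 231.26736142]), 'tcp_rot': array([-3.14157690e+00,  6.75668567e-06,  2.84679885e+00]), 'contact_force': array([ 0.15908549, -0.16936913, -0.73372836]), 'wrist_torque': array([ 0.00410499, -0.04948378, -0.00989255]), 'grasp_force': 0.0, 'opening': 0.9968235651541622}
```

View pics/scene0.png

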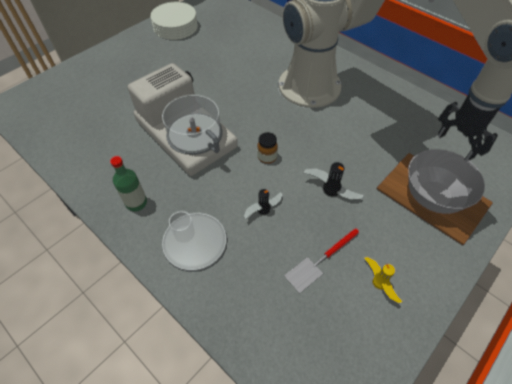

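View pics/top0.png

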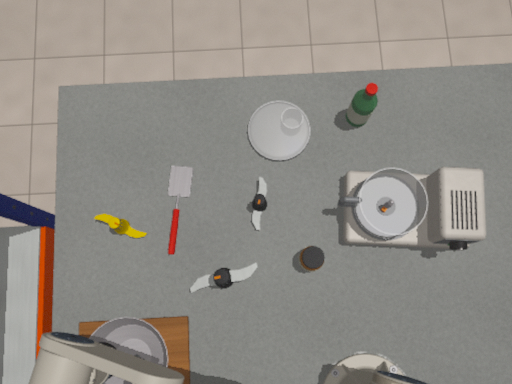

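The scene shows the smaller black blade at about (264,200) in scene and (260,203) in top. The larger black blade (335,178) and the yellow one are decoys. The processor bowl is at (192,125) in scene and (390,203) in top, with its front facing down in the top image. Next I triangulate.

```bash
cat > b.py <<'E'
from h import *
np.set_printoptions(precision=1,suppress=True)
def T(n,s,t): 
    rs=[ray('scene',s),ray('top',t)]; print(n,tri(rs))
Ls={c:0 for c in('scene','top')}
for c in Ls: vision.grab_frame(c)
def near(c,t,q): 
    L=[x['uv'] for x in vision.landmark_of(c,t)]; return min(L,key=lambda u:np.hypot(*(np.array(u)-q))) if L else q
for t,s,p in [('blade_center',(261,201),(257,204)),('hub_foot',(265,213),(261,206)),('wing_tip',(250,213),(258,230)),('spindle_tip',(191,118),(392,200)),('drive_seat',(191,131),(381,204)),('lug_level',(192,132),(383,202)),('bowl_rim',(190,109),(392,196)),('vinegar',(136,204),(356,112)),('spice_jar',(264,157),(313,258))]:
    a,b=near('scene',t,s),near('top',t,p); print(a,b,end=' ');T(t,a,b)
q,d=vision.grab_frame('top'); h,dd=vision.grab_frame('scene')
a=cv2.resize(q[160:250,335:425],(400,400),interpolation=2); b=cv2.resize(q[165:245,220:300],(400,400),interpolation=2)
e=cv2.resize(h[90:160,155:225],(400,400)[:2],interpolation=2)
f=cv2.resize(h[165:235,230:300],(400,200),interpolation=2)
cv2.imwrite('pics/crop1.png',np.hstack([a,b])[:,:,::-1])
for x in vision.cut_out('top','blade_center'):
    print(x['uv'],x['conf'],x['region'].sum())
    if np.hypot(*(np.array(x['uv'])-(260,203)))<15:
        v,u=np.nonzero(x['region']); pts=np.array([at_z('top',(i,j),20)[:2] for i,j in zip(u,v)]); 
        m=pts.mean(0);w,V=np.linalg.eigh(np.cov((pts-m).T)); print('axis',m,V[:,1],np.sqrt(w),np.ptp((pts-m)@V[:,1]))
E
python3 b.py
```

```text
[262.5, 201.1] [258.9, 202.4] blade_center [550.  256.8  39.1]
[263.9, 210.9] [260.7, 206.3] hub_foot [546.9 255.1 -20.6]
[279.9, 192.7] [256.1, 229.4] wing_tip [477.6 267.1  16.7]
[192.6, 114.4] [392.9, 199.6] spindle_tip [514.9 -86.1 147.2]
[193.5, 128.1] [384.8, 207.5] drive_seat [511.5 -87.9  78.9]
[193.2, 128.6] [387.2, 201.7] lug_level [521.1 -87.9  86.7]
(190, 109) [391.1, 200.9] bowl_rim [513.7 -82.4 168.2]
[139.2, 202.9] [357.2, 115.4] vinegar [802.5 -46.9  -1.3]
[265.7, 157.3] [308.2, 259.0] spice_jar [387.4 123.9  -6.1]
[261.3, 206.7] 0.9 451
axis [550.2 259.2] [-1.   0.2] [ 9.  36.2] 147.9744550308153
[223.2, 279.2] 0.83 813
[120.7, 223.6] 0.67 504
```

View pics/crop1.png

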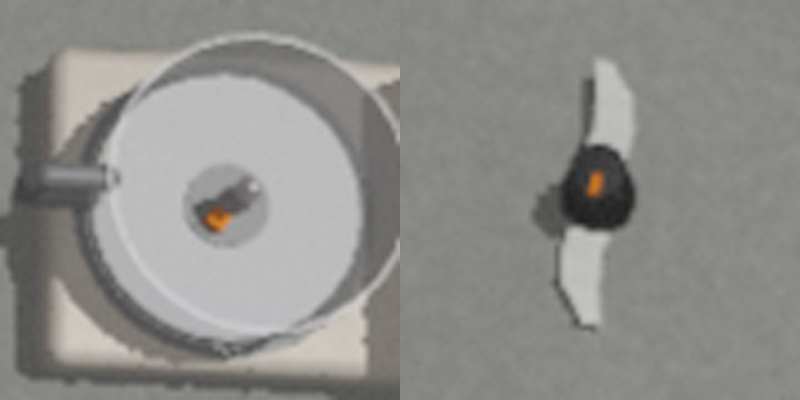

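The bowl crop shows the orange lug at top px (384,209), left of front. The blade crop shows the hub at (260,203) with its orange mark towards the lower wing (-x). Now I get the wrist camera's offset to plan a close look at the bowl.

```bash
cat >> h.py <<'E'
from scipy.spatial.transform import Rotation as Ro
def tool():
    s=r.sense(); R=Ro.from_euler('xyz',s['tcp_rot']).as_matrix(); return R,np.array(s['eef_pos']),s
def go(P):
    R,p,s=tool(); return R.T@(np.array(P)-p)/10
E
python3 - <<'E'
from h import *
np.set_printoptions(precision=2,suppress=True)
R,p,s=tool(); E=np.array(vision.calibration('wrist')['extrinsics'])
print('cam in tool',R.T@(E[:3,3]-p),R.T@E[:3,:3]); print(vision.calibration('wrist')['mtx'],s['clock'])
print(R)
print(go([515,-86,330]), go([549,257,300]))
print(proj('top',[515,-87,72]),proj('top',[515,-87,84]),proj('top',[515,-87,134]))
E
```

```text
cam in tool [  83.66   -0.12 -142.94] [[-0.   -0.95 -0.33]
 [ 1.   -0.   -0.  ]
 [-0.   -0.33  0.95]]
[[331.31   0.   253.18]
 [  0.   331.31 189.05]
 [  0.     0.     1.  ]] 2.35
[[-0.96  0.29 -0.  ]
 [ 0.29  0.96 -0.  ]
 [ 0.   -0.   -1.  ]]
[-51.78 -55.77  -9.87] [-45.06 -21.96  -6.87]
[384.86 205.67] [385.95 204.89] [390.74 201.51]
```

play_rows:
  steps:
    - {"delta_pos": [-3.8, -3.5, 0], "yaw": 0, "jaw": 100}
    - {"delta_pos": [-7.5, -7, 0], "yaw": 0, "jaw": 100}
    - {"delta_pos": [-11.3, -10.5, 0], "yaw": 0, "jaw": 100}
    - {"delta_pos": [-15, -14, 0], "yaw": 0, "jaw": 100}
    - {"delta_pos": [-18.8, -17.5, 0], "yaw": 0, "jaw": 100}
    - {"delta_pos": [-22.5, -21, 0], "yaw": 0, "jaw": 100}
    - {"delta_pos": [-26.3, -24.5, 0], "yaw": 0, "jaw": 100}
    - {"delta_pos": [-30, -28, 0], "yaw": 0, "jaw": 100}

```text
clock: 3.15
eef_pos: [382.9, 250.3, 231.6]
tcp_rot: [3.141, 0.001, 2.847]
contact_force: [0.4, 0.3, 0.4]
opening: 1.0
grasp_force: 0.0
```

play_rows:
  steps:
    - {"delta_pos": [-3.8, -3.5, 0], "yaw": 0, "jaw": 100}
    - {"delta_pos": [-7.5, -7, 0], "yaw": 0, "jaw": 100}
    - {"delta_pos": [-11.3, -10.5, 0], "yaw": 0, "jaw": 100}
    - {"delta_pos": [-15, -14, 0], "yaw": 0, "jaw": 100}
    - {"delta_pos": [-18.8, -17.5, 0], "yaw": 0, "jaw": 100}
    - {"delta_pos": [-22.5, -21, 0], "yaw": 0, "jaw": 100}
    - {"delta_pos": [-26.3, -24.5, 1], "yaw": 0, "jaw": 100}
    - {"delta_pos": [-30, -28, 2], "yaw": 0, "jaw": 100}

```text
clock: 3.95
eef_pos: [583.1, -94.9, 213.9]
tcp_rot: [3.141, 0.001, 2.846]
contact_force: [0.5, 1.2, 1.0]
opening: 1.003
grasp_force: 0.0
```

```bash
python3 - <<'E'
from h import *
np.set_printoptions(precision=1,suppress=True)
save('wrist','warm');R,p,s=tool(); C=vision.calibration('wrist'); q,d=save('wrist','w1'); print(p)
for t,z in [('spindle_tip',134),('drive_seat',72),('lug_level',84),('bowl_rim',150)]:
    for x in vision.landmark_of('wrist',t): print(t,x['uv'],x['conf'],at_z('wrist',x['uv'],z,C))
hsv=cv2.cvtColor(q,cv2.COLOR_RGB2HSV); m=cv2.inRange(hsv,(5,150,80),(22,255,255))
n,l,st,c=cv2.connectedComponentsWithStats(m)
for i in range(1,n):
    if st[i,4]>8: print('orange',st[i],c[i],at_z('wrist',c[i],84,C))
u=proj('wrist',[515,-87,84]).astype(int); print(u)
x0,y0=max(u[0]-60,0),max(u[1]-60,0)
cv2.imwrite('pics/w1c.png',cv2.resize(q[y0:y0+120,x0:x0+120,::-1],(600,600),interpolation=2)); print(x0,y0)
E
```

```text
[ 585.8 -100.5  212.2]
spindle_tip [234.7, 98.2] 0.65 [516.1 -92.  134. ]
drive_seat [243.4, 91.2] 0.87 [515.9 -88.1  72. ]
lug_level [239.2, 93.7] 0.7 [516.3 -91.3  84. ]
bowl_rim [233.3, 97.6] 0.68 [514.7 -91.5 150. ]
orange [239  69  17  17 181] [247.   76.6] [506.  -81.6  84. ]
orange [229 110   5   5  20] [230.9 112.1] [ 527.9 -102.    84. ]
[235  99]
175 39
```

View pics/w1c.png

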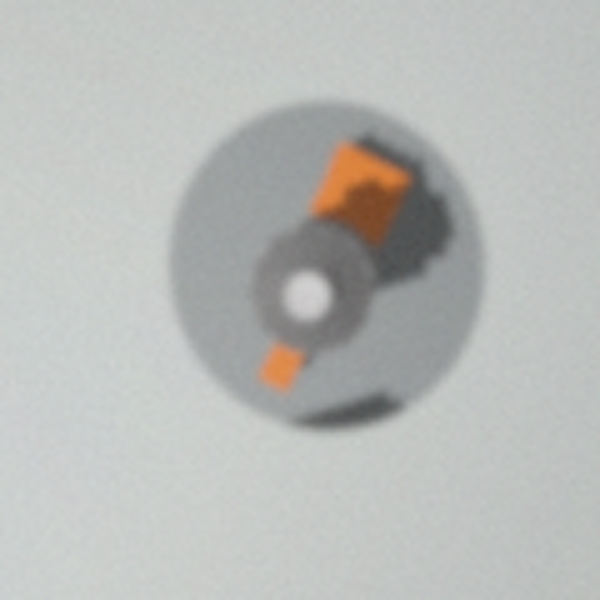

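The crop shows the wide lug pointing up and right, with its outer edge mid at crop (378,160). The narrow lug is opposite at (276,383) and the spindle tip at (307,295).

```bash
python3 - <<'E'
from h import *
np.set_printoptions(precision=2,suppress=True)
f=lambda u,v,z:at_z('wrist',(175+(u+.5)/5-.5,39+(v+.5)/5-.5),z)
W=f(378.5,160,84);N=f(276,383,84);print(W,N,(W+N)/2,np.linalg.norm(W-N),'dir',np.arctan2(*(W-N)[1::-1]))
print('tip',f(307,295,134), 'pad', f(328,266,68))
R,p,s=tool();print(p,s['clock'],s['qpos']); print(go([549+15,257+0,230]))
E
```

```text
[497.75 -69.17  84.  ] [525.34 -95.    84.  ] [511.54 -82.09  84.  ] 37.803720646677164 dir 2.3890812722606642
tip [511.48 -82.69 134.  ] pad [511.02 -82.23  68.  ]
[581.42 -92.14 213.55] 4.25 [-0.16  0.31  1.73  0.    1.1  -1.44]
[11.81 32.9  -1.63]
```

```bash
cat > lug.py <<'E'
from h import *
np.set_printoptions(precision=2,suppress=True)
vision.grab_frame('wrist');R,p,s=tool(); C=vision.calibration('wrist'); q,d=save('wrist','w2'); print(p,r.sense()['eef_pos'])
for t,z in [('spindle_tip',134),('drive_seat',72),('lug_level',84),('bowl_rim',150)]:
    for x in vision.landmark_of('wrist',t): print(t,x['uv'],x['conf'],at_z('wrist',x['uv'],z,C))
hsv=cv2.cvtColor(q,cv2.COLOR_RGB2HSV); m=cv2.inRange(hsv,(5,150,60),(22,255,255))
n,l,st,c=cv2.connectedComponentsWithStats(m); P=[]
for i in range(1,n):
    if st[i,4]>8: 
        w=at_z('wrist',c[i],84,C);P.append(w);print('orange',st[i],c[i],w)
a=P[0]-P[1];print(np.arctan2(a[1],a[0]),r.sense()['eef_pos'])
E
python3 lug.py
```

```text
[581.47 -91.83 213.81] [581.58 -91.65 213.96]
spindle_tip [225.0, 109.1] 0.62 [516.39 -91.58 134.  ]
drive_seat [231.7, 101.3] 0.84 [516.18 -90.86  72.  ]
lug_level [228.6, 104.7] 0.66 [517.34 -93.08  84.  ]
bowl_rim [222.0, 110.0] 0.82 [515.29 -91.78 150.  ]
orange [230  79  17  16 172] [237.85  86.08] [505.94 -81.64  84.  ]
orange [220 120   4   4  12] [221.58 121.75] [ 528.49 -102.78   84.  ]
2.3884913641963705 [581.84 -91.98 213.99]
```

play_rows:
  steps:
    - {"delta_pos": [0.7, 4.3, -0.5], "yaw": 0, "jaw": 100}
    - {"delta_pos": [1.4, 8.7, -1], "yaw": 0, "jaw": 100}
    - {"delta_pos": [2.1, 13, -1.6], "yaw": 0, "jaw": 100}
    - {"delta_pos": [2.8, 17.3, -1.6], "yaw": 0, "jaw": 100}
    - {"delta_pos": [3.5, 21.6, -1.6], "yaw": 0, "jaw": 100}
    - {"delta_pos": [4.3, 26, -1.6], "yaw": 0, "jaw": 100}
    - {"delta_pos": [5.4, 31, -1.6], "yaw": -0.1, "jaw": 100}
    - {"delta_pos": [5.4, 32.5, -1.6], "yaw": -0.14, "jaw": 100}

```text
clock: 5.35
eef_pos: [624.2, 238.8, 229.8]
tcp_rot: [3.14, 0.0, 2.994]
contact_force: [0.1, 0.3, 0.6]
opening: 0.998
grasp_force: 0.0
```

```bash
python3 - <<'E'
from h import *
np.set_printoptions(precision=2,suppress=True)
for k in range(5): vision.grab_frame('wrist')
R,p,s=tool(); C=vision.calibration('wrist'); q,d=save('wrist','w3'); print(p,s['tcp_rot'],r.sense()['eef_pos'])
for t,z in [('blade_center',45),('hub_foot',0),('wing_tip',16)]:
    for x in vision.landmark_of('wrist',t): print(t,x['uv'],x['conf'],at_z('wrist',x['uv'],z,C))
for x in vision.cut_out('wrist','blade_center'): print(x['uv'],x['conf'],x['region'].sum())
hsv=cv2.cvtColor(q,cv2.COLOR_RGB2HSV); m=cv2.inRange(hsv,(5,150,60),(22,255,255))
n,l,st,c=cv2.connectedComponentsWithStats(m)
for i in range(1,n):
    if st[i,4]>8: print('orange',st[i],c[i],at_z('wrist',c[i],90,C))
print(s['clock'])
E
```

```text
[624.37 232.77 229.45] [-3.14 -0.    2.99] [624.48 232.47 229.56]
blade_center [265.7, 85.8] 0.75 [553.21 255.58  45.  ]
hub_foot [267.2, 82.4] 0.88 [551.6  259.02   0.  ]
wing_tip [260.1, 1.5] 0.7 [477.53 262.28  16.  ]
[265.3, 85.4] 0.71 3839
orange [266  67   8  17 121] [269.42  74.88] [543.79 258.4   90.  ]
5.6
```

View pics/w3.png

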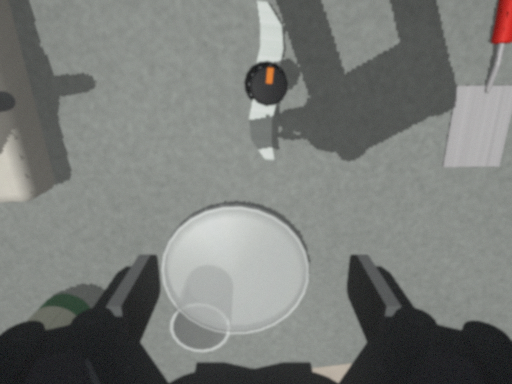

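The wrist view shows the target hub's top at about (267,83). The orange mark points straight up the image, and the lid is ahead at (235,270). I'll refine the hub centre and angle.

```bash
python3 - <<'E'
from h import *
np.set_printoptions(precision=3,suppress=True)
C=vision.calibration('wrist'); q=cv2.imread('pics/w3.png')
hsv=cv2.cvtColor(q,cv2.COLOR_BGR2HSV); m=cv2.inRange(hsv,(5,150,60),(22,255,255))
v,u=np.nonzero(m); P=np.array([at_z('wrist',(a,b),90,C)[:2] for a,b in zip(u,v) if b<200]); 
w,V=np.linalg.eigh(np.cov(P.T)); print('mark',P.mean(0),np.arctan2(-V[1,1]*np.sign(V[0,1]),-abs(V[0,1])))
g=cv2.cvtColor(q,cv2.COLOR_BGR2GRAY); k=((g<62)|(m>0)).astype(np.uint8); k[:, :235]=0;k[:,300:]=0;k[120:]=0
n,l,st,c=cv2.connectedComponentsWithStats(k); i=1+np.argmax(st[1:,4]); print(st[i],c[i])
cn=cv2.findContours((l==i).astype(np.uint8),0,1)[0][0]; (cx,cy),rad=cv2.minEnclosingCircle(cn); print(cx,cy,rad,at_z('wrist',(cx,cy),90,C),at_z('wrist',c[i],90,C))
E=np.array(C['extrinsics']); print('cam',E[:3,3], 'r px at 90:',331*16/(E[2,3]-90), 22*331/(E[2,3]-26))
b=q[40:120,225:305]; cv2.imwrite('pics/w3c.png',cv2.resize(b,(560,560),interpolation=2))
E
```

```text
mark [544.297 258.506] 2.9090299710431617
[246  63  42  41 950] [268.648  81.792]
266.23828125 83.33203125 21.2249698638916 [550.303 255.035  90.   ] [549.432 257.14   90.   ]
cam [542.079 245.649 372.681] r px at 90: 18.734894457490416 21.004896555164088
```

View pics/w3c.png

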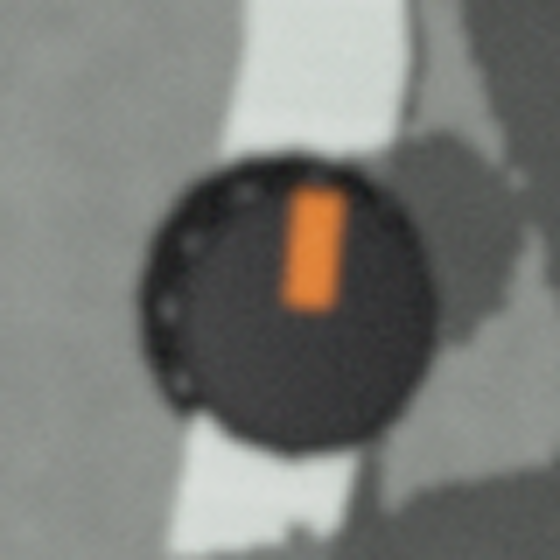

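play_rows:
  steps:
    - {"delta_pos": [2.5, 0.5, 1], "yaw": 0, "jaw": 100}
    - {"delta_pos": [5, 1, 3], "yaw": 0, "jaw": 100}
    - {"delta_pos": [7.5, 1.4, 6], "yaw": 0, "jaw": 100}
    - {"delta_pos": [7.5, 1.4, 9], "yaw": 0, "jaw": 100}
    - {"delta_pos": [7.5, 1.4, 12.5], "yaw": 0, "jaw": 100}
    - {"delta_pos": [7.5, 1.4, 16], "yaw": 0, "jaw": 100}
    - {"delta_pos": [7.5, 1.4, 18.4], "yaw": 0, "jaw": 100}
    - {"delta_pos": [7.5, 1.4, 18.4], "yaw": 0, "jaw": 100}

```text
clock: 6.65
eef_pos: [550.5, 257.7, 42.5]
tcp_rot: [-3.138, -0.005, 2.986]
contact_force: [-0.3, -0.1, 0.1]
opening: 0.999
grasp_force: 0.0
```

play_rows:
  steps:
    - {"delta_pos": [0, 0, 0], "yaw": 0, "jaw": 60}
    - {"delta_pos": [0, 0, 0], "yaw": 0, "jaw": 20}
    - {"delta_pos": [0, 0, 0], "yaw": 0, "jaw": 20}
    - {"delta_pos": [0, 0, 0], "yaw": 0, "jaw": 20}
    - {"delta_pos": [0, 0, 0], "yaw": 0, "jaw": 20}
    - {"delta_pos": [0, 0, 0], "yaw": 0, "jaw": 20}
    - {"delta_pos": [0, 0, 0], "yaw": 0, "jaw": 20}
    - {"delta_pos": [0, 0, 0], "yaw": 0, "jaw": 20}
  grip_force: 40

```text
clock: 7.45
eef_pos: [553.6, 259.5, 47.0]
tcp_rot: [3.141, 0.002, 2.987]
contact_force: [0.4, -1.4, 6.6]
opening: 0.371
grasp_force: 38.8
```

play_rows:
  steps:
    - {"delta_pos": [0, 0, -1], "yaw": 0, "jaw": 20}
    - {"delta_pos": [0, 0, -3], "yaw": 0, "jaw": 20}
    - {"delta_pos": [0, 0, -6], "yaw": 0, "jaw": 20}
    - {"delta_pos": [0, 0, -9.5], "yaw": 0, "jaw": 20}
    - {"delta_pos": [0, 0, -13], "yaw": 0, "jaw": 20}
    - {"delta_pos": [0, 0, -16], "yaw": 0, "jaw": 20}
    - {"delta_pos": [0, 0, -19], "yaw": 0, "jaw": 20}
    - {"delta_pos": [0, 0, -19], "yaw": 0, "jaw": 20}
  grip_force: 60

```text
clock: 8.25
eef_pos: [554.7, 260.3, 240.8]
tcp_rot: [3.137, 0.006, 2.987]
contact_force: [2.1, 0.6, -1.2]
opening: 0.359
grasp_force: 59.5
```

```bash
python3 - <<'E'
from h import *
np.set_printoptions(precision=2,suppress=True)
R,p,s=tool(); C=vision.calibration('wrist'); q,d=save('wrist','w4'); print(p,s['contact_force'],s['grasp_force'],s['qpos'])
for t,z in [('blade_center',45),('hub_foot',0),('wing_tip',16)]:
    for x in vision.landmark_of('wrist',t): print(t,x['uv'],x['conf'])
print(go([516,-91,237]))
E
```

```text
[554.67 260.34 240.76] [ 2.12  0.58 -1.16] 59.539553825743496 [ 0.44  0.32  1.66  0.    1.16 -0.98]
blade_center [249.1, 250.7] 0.79
blade_center [66.2, 346.9] 0.69
hub_foot [250.6, 215.8] 0.78
wing_tip [243.7, 93.0] 0.72
[ -1.86 -35.12  -0.24]
```

View pics/w4.png

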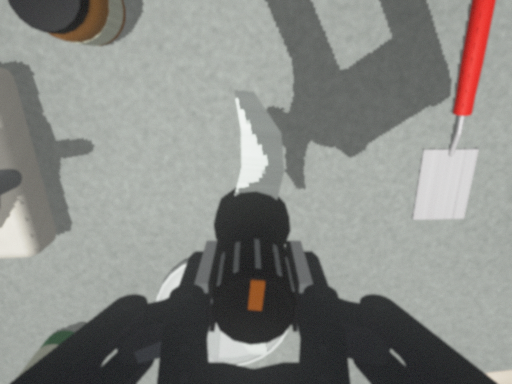

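The image shows the hub held between the fingers, with the mark at (257,296) and the lower wing pointing up the image. I check its offset in the tool frame.

```bash
python3 - <<'E'
from h import *
np.set_printoptions(precision=3,suppress=True)
R,p,s=tool(); C=vision.calibration('wrist'); q=cv2.imread('pics/w4.png')
print('p',p,r.sense()['eef_pos'], 'pred top centre',proj('wrist',p+[0,0,43]), proj('wrist',p-[0,0,47]))
hsv=cv2.cvtColor(q,cv2.COLOR_BGR2HSV); m=cv2.inRange(hsv,(5,150,50),(22,255,255)); m[:200]=0
v,u=np.nonzero(m); z=p[2]+43
P=np.array([R.T@(at_z('wrist',(a,b),z,C)-p) for a,b in zip(u,v)]); w,V=np.linalg.eigh(np.cov(P[:,:2].T)); e=V[:,1]*np.sign(V[0,1])
print('mark in tool',P.mean(0),np.arctan2(e[1],e[0]),P.min(0),P.max(0))
for px in [(253,343),(210,300),(297,300)]: print(px,R.T@(at_z('wrist',px,z,C)-p))
w=at_z('wrist',(239,95),p[2]-47+16,C); print('wing',R.T@(w-p))
w=at_z('wrist',(253,193),p[2]-47,C); print('foot edge',R.T@(w-p))
E
```

```text
p [551.732 258.91  234.229] [551.732 258.91  234.229] pred top centre [253.834 315.374] [253.767 216.633]
mark in tool [  9.018   0.726 -42.983] 0.09677170047798118 [  2.469  -2.541 -42.999] [ 15.252   3.907 -42.969]
(253, 343) [-12.68   -0.382 -43.024]
(210, 300) [  6.837 -15.869 -42.967]
(297, 300) [  6.824  15.522 -43.007]
wing [73.975 -7.375 31.154]
foot edge [15.572 -0.394 47.031]
```

play_rows:
  steps:
    - {"delta_pos": [-0.2, -3, 0], "yaw": 0, "jaw": 20}
    - {"delta_pos": [-0.4, -7, 0], "yaw": 0.1, "jaw": 20}
    - {"delta_pos": [-0.7, -12, 0], "yaw": 0.2, "jaw": 20}
    - {"delta_pos": [-1, -17, 0], "yaw": 0.3, "jaw": 20}
    - {"delta_pos": [-1.3, -22, 0], "yaw": 0.4, "jaw": 20}
    - {"delta_pos": [-1.5, -27, 0], "yaw": 0.5, "jaw": 20}
    - {"delta_pos": [-1.8, -32, 0], "yaw": 0.5, "jaw": 20}
    - {"delta_pos": [-2, -35.2, 0], "yaw": 0.5, "jaw": 20}

```text
clock: 9.25
eef_pos: [516.5, -94.3, 234.1]
tcp_rot: [-3.14, -0.002, 2.485]
contact_force: [0.5, -0.4, -2.1]
opening: 0.359
grasp_force: 59.8
```

```bash
cat > st.py <<'E'
from h import *
np.set_printoptions(precision=2,suppress=True)
for k in range(4): vision.grab_frame('scene')
R,p,s=tool(); print(p,s['tcp_rot'],s['contact_force'],s['wrist_torque'],s['grasp_force'],s['opening'],s['clock'])
E
cat st.py - > st2.py <<'E'
save('scene','s5');save('top','t5');save('wrist','w5')
# predicted images
for c in ('scene','top'):
    for t in ('hub_foot','blade_center','spindle_tip','wing_tip'):
        print(c,t,[(np.array(x['uv']),round(x['conf'],2)) for x in vision.landmark_of(c,t)])
    print(c,'pred foot',proj(c,p-[0,0,47]),'tip',proj(c,[516,-91,134]))
a=cv2.imread('pics/s5.png')[60:180,120:270]; b=cv2.imread('pics/t5.png')[130:250,330:480]
w=cv2.imread('pics/w5.png')
cv2.imwrite('pics/c5.png',np.vstack([np.hstack([cv2.resize(x,(400,320),interpolation=2) for x in (a,b)]),np.hstack([cv2.resize(w,(370,278)),np.zeros((278,430,3),np.uint8)])]))
E
python3 st2.py
```

```text
[517.3  -91.99 234.26] [-3.14 -0.    2.48] [ 0.09  0.66 -3.34] [-0.    0.01 -0.02] 59.93084444431588 0.36012546741947915 9.45
scene hub_foot [(array([190.9, 106.5]), 0.96), (array([332.4, 187.4]), 0.67), (array([382.2, 278.6]), 0.65)]
scene blade_center [(array([381.3, 274.6]), 0.96), (array([185. ,  93.6]), 0.88), (array([333.1, 173.9]), 0.6)]
scene spindle_tip [(array([189.2, 117.4]), 0.86)]
scene wing_tip [(array([210.9,  96.3]), 0.82), (array([189.4, 104.7]), 0.67), (array([364.7, 257.2]), 0.63)]
scene pred foot [187.66 103.89] tip [190.7  116.52]
top hub_foot [(array([219.7, 279.9]), 0.87), (array([398.2, 201. ]), 0.85), (array([122.4, 225.4]), 0.61)]
top blade_center [(array([225.9, 282.2]), 0.87), (array([403.5, 196.1]), 0.67), (array([391.2, 199.8]), 0.67), (array([118.4, 220.5]), 0.64)]
top spindle_tip [(array([392.9, 201.6]), 0.72)]
top wing_tip [(array([190.8, 289. ]), 0.91), (array([384.5, 223.3]), 0.67), (array([148. , 232.4]), 0.67)]
top pred foot [398.11 196.63] tip [392.21 201.06]
```

View pics/c5.png

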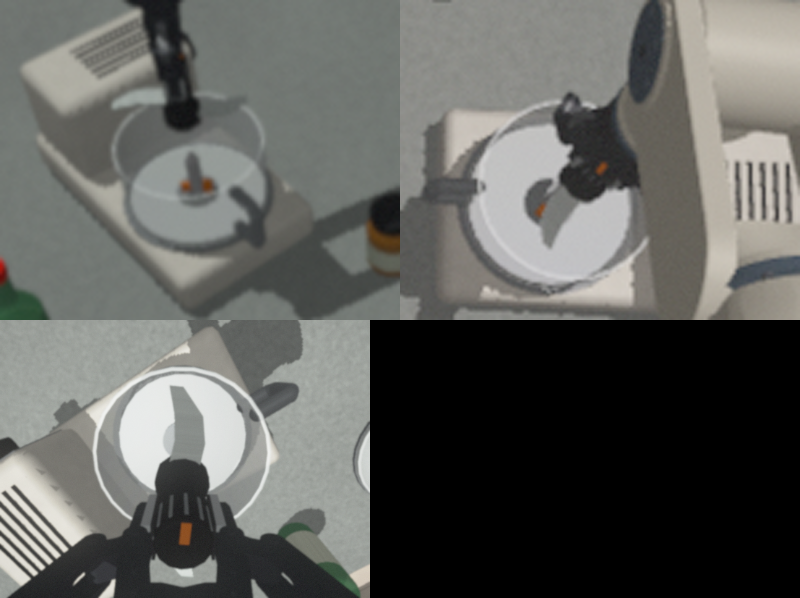

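The blade is held level above the bowl and roughly over the spindle (foot at scene (188,104), tip at (191,118)). The lower wing faces the wide lug. I descend and feel for contact.

play_rows:
  steps:
    - {"delta_pos": [0, 0, 1], "yaw": 0, "jaw": 20}
    - {"delta_pos": [0, 0, 2], "yaw": 0, "jaw": 20}
    - {"delta_pos": [0, 0, 3], "yaw": 0, "jaw": 20}
    - {"delta_pos": [0, 0, 4], "yaw": 0, "jaw": 20}
    - {"delta_pos": [0, 0, 4.8], "yaw": 0, "jaw": 20}
    - {"delta_pos": [0, 0, 5.2], "yaw": 0, "jaw": 20}
    - {"delta_pos": [0, 0, 5.6], "yaw": 0, "jaw": 20}
    - {"delta_pos": [0, 0, 5.6], "yaw": 0, "jaw": 20}

```text
clock: 10.8
eef_pos: [518.0, -91.5, 179.1]
tcp_rot: [-3.141, -0.001, 2.487]
contact_force: [-0.6, -0.1, -2.6]
opening: 0.359
grasp_force: 59.9
```

```bash
python3 st.py
```

```text
[518.48 -91.59 179.97] [3.14 0.   2.49] [-0.12  0.22 -1.74] [-0.04 -0.03  0.02] 59.94275892153382 0.3607230093852008 11.0
```

play_rows:
  steps:
    - {"delta_pos": [0, 0, 0.2], "yaw": 0, "jaw": 20}
    - {"delta_pos": [0, 0, 0.4], "yaw": 0, "jaw": 20}
    - {"delta_pos": [0, 0, 0.6], "yaw": 0, "jaw": 20}
    - {"delta_pos": [0, 0, 0.8], "yaw": 0, "jaw": 20}
    - {"delta_pos": [0, 0, 0.9], "yaw": 0, "jaw": 20}
    - {"delta_pos": [0, 0, 1], "yaw": 0, "jaw": 20}
    - {"delta_pos": [0, 0, 1], "yaw": 0, "jaw": 20}
    - {"delta_pos": [0, 0, 1], "yaw": 0, "jaw": 20}

```text
clock: 11.8
eef_pos: [518.2, -91.5, 169.6]
tcp_rot: [3.142, -0.0, 2.487]
contact_force: [-0.2, 0.2, -2.5]
opening: 0.36
grasp_force: 59.9
```

```bash
python3 st.py
```

```text
[518.27 -91.56 169.66] [3.14 0.   2.49] [-0.16 -0.23 -2.57] [0.07 0.02 0.02] 59.94243701454252 0.3572180392877041 12.0
```

play_rows:
  steps:
    - {"delta_pos": [0, 0, 0.15], "yaw": 0, "jaw": 20}
    - {"delta_pos": [0, 0, 0.3], "yaw": 0, "jaw": 20}
    - {"delta_pos": [0, 0, 0.45], "yaw": 0, "jaw": 20}
    - {"delta_pos": [0, 0, 0.6], "yaw": 0, "jaw": 20}
    - {"delta_pos": [0, 0, 0.75], "yaw": 0, "jaw": 20}
    - {"delta_pos": [0, 0, 0.9], "yaw": 0, "jaw": 20}
    - {"delta_pos": [0, 0, 1], "yaw": 0, "jaw": 20}
    - {"delta_pos": [0, 0, 1], "yaw": 0, "jaw": 20}

```text
clock: 12.8
eef_pos: [518.1, -91.5, 159.4]
tcp_rot: [-3.141, -0.0, 2.487]
contact_force: [-0.1, -0.8, -1.6]
opening: 0.358
grasp_force: 59.9
```

```bash
python3 st.py
```

```text
[518.27 -91.55 159.65] [3.14 0.   2.49] [-0.84  0.47 -2.08] [ 0.01  0.02 -0.07] 59.94314931565896 0.3608532465508177 13.0
```

play_rows:
  steps:
    - {"delta_pos": [0, 0, 0.4], "yaw": 0, "jaw": 20}
    - {"delta_pos": [0, 0, 0.8], "yaw": 0, "jaw": 20}
    - {"delta_pos": [0, 0, 1.2], "yaw": 0, "jaw": 20}
    - {"delta_pos": [0, 0, 1.6], "yaw": 0, "jaw": 20}
    - {"delta_pos": [0, 0, 2], "yaw": 0, "jaw": 20}
    - {"delta_pos": [0, 0, 2.3], "yaw": 0, "jaw": 20}
    - {"delta_pos": [0, 0, 2.5], "yaw": 0, "jaw": 20}
    - {"delta_pos": [0, 0, 2.5], "yaw": 0, "jaw": 20}

```text
clock: 13.8
eef_pos: [518.0, -91.5, 134.3]
tcp_rot: [-3.141, -0.0, 2.487]
contact_force: [-0.4, -0.3, -2.3]
opening: 0.361
grasp_force: 59.9
```

```bash
python3 st.py
```

```text
[518.31 -91.59 134.73] [3.14 0.   2.49] [-0.44  0.05 -2.1 ] [-0.03 -0.03 -0.04] 59.94258130900562 0.36054624446249534 14.0
```

play_rows:
  steps:
    - {"delta_pos": [0, 0, 0.1], "yaw": 0, "jaw": 20}
    - {"delta_pos": [0, 0, 0.2], "yaw": 0, "jaw": 20}
    - {"delta_pos": [0, 0, 0.3], "yaw": 0, "jaw": 20}
    - {"delta_pos": [0, 0, 0.4], "yaw": 0, "jaw": 20}
    - {"delta_pos": [0, 0, 0.45], "yaw": 0, "jaw": 20}
    - {"delta_pos": [0, 0, 0.5], "yaw": 0, "jaw": 20}
    - {"delta_pos": [0, 0, 0.5], "yaw": 0, "jaw": 20}
    - {"delta_pos": [0, 0, 0.5], "yaw": 0, "jaw": 20}

```text
clock: 14.8
eef_pos: [518.2, -91.6, 129.6]
tcp_rot: [-3.142, 0.0, 2.487]
contact_force: [0.6, -0.5, -2.4]
opening: 0.355
grasp_force: 59.9
```

```bash
python3 st.py
```

```text
[518.23 -91.56 129.61] [-3.14  0.    2.49] [-0.28  0.54 -1.68] [ 0.02 -0.04  0.02] 59.9438920780085 0.36135840756405074 15.0
```

play_rows:
  steps:
    - {"delta_pos": [0, 0, 0.05], "yaw": 0, "jaw": 20}
    - {"delta_pos": [0, 0, 0.1], "yaw": 0, "jaw": 20}
    - {"delta_pos": [0, 0, 0.15], "yaw": 0, "jaw": 20}
    - {"delta_pos": [0, 0, 0.2], "yaw": 0, "jaw": 20}
    - {"delta_pos": [0, 0, 0.25], "yaw": 0, "jaw": 20}
    - {"delta_pos": [0, 0, 0.3], "yaw": 0, "jaw": 20}
    - {"delta_pos": [0, 0, 0.3], "yaw": 0, "jaw": 20}
    - {"delta_pos": [0, 0, 0.3], "yaw": 0, "jaw": 20}

```text
clock: 15.8
eef_pos: [518.2, -91.6, 126.6]
tcp_rot: [-3.142, 0.0, 2.487]
contact_force: [-0.0, 0.3, -1.9]
opening: 0.355
grasp_force: 59.9
```

```bash
python3 st.py
```

```text
[518.22 -91.55 126.61] [3.14 0.   2.49] [ 1.44 -0.29 -2.63] [-0.02 -0.04 -0.05] 59.94379326235503 0.3605677830787634 16.0
```

play_rows:
  steps:
    - {"delta_pos": [0, 0, 0.1], "yaw": 0, "jaw": 20}
    - {"delta_pos": [0, 0, 0.2], "yaw": 0, "jaw": 20}
    - {"delta_pos": [0, 0, 0.3], "yaw": 0, "jaw": 20}
    - {"delta_pos": [0, 0, 0.4], "yaw": 0, "jaw": 20}
    - {"delta_pos": [0, 0, 0.5], "yaw": 0, "jaw": 20}
    - {"delta_pos": [0, 0, 0.55], "yaw": 0, "jaw": 20}
    - {"delta_pos": [0, 0, 0.6], "yaw": 0, "jaw": 20}
    - {"delta_pos": [0, 0, 0.6], "yaw": 0, "jaw": 20}

```text
clock: 16.8
eef_pos: [518.2, -91.6, 120.5]
tcp_rot: [-3.142, -0.0, 2.487]
contact_force: [-0.5, 0.2, -2.5]
opening: 0.361
grasp_force: 59.9
```

```bash
python3 st.py
```

```text
[518.22 -91.57 120.6 ] [3.14 0.   2.49] [ 0.18  0.25 -2.52] [ 0.    0.02 -0.03] 59.94354203576222 0.3594613437016573 17.0
```

play_rows:
  steps:
    - {"delta_pos": [0, 0, 0.03], "yaw": 0, "jaw": 20}
    - {"delta_pos": [0, 0, 0.06], "yaw": 0, "jaw": 20}
    - {"delta_pos": [0, 0, 0.09], "yaw": 0, "jaw": 20}
    - {"delta_pos": [0, 0, 0.12], "yaw": 0, "jaw": 20}
    - {"delta_pos": [0, 0, 0.15], "yaw": 0, "jaw": 20}
    - {"delta_pos": [0, 0, 0.18], "yaw": 0, "jaw": 20}
    - {"delta_pos": [0, 0, 0.2], "yaw": 0, "jaw": 20}
    - {"delta_pos": [0, 0, 0.2], "yaw": 0, "jaw": 20}

```text
clock: 17.8
eef_pos: [518.4, -91.7, 119.0]
tcp_rot: [3.142, 0.0, 2.487]
contact_force: [-2.8, -0.6, 4.2]
opening: 0.357
grasp_force: 60.6
```

```bash
python3 st.py
```

```text
[518.36 -91.68 119.03] [3.14 0.   2.49] [-2.4  -0.76  5.8 ] [-0.01  0.41  0.01] 60.62178038991988 0.3563134656639893 18.0
```

Contact came at TCP 119, so the hub's underside is at 72 mm, the seat height. The notches met the lugs and the blade is home. Releasing and retreating.

play_rows:
  steps:
    - {"delta_pos": [0, 0, 0.1], "yaw": 0, "jaw": 36}
    - {"delta_pos": [0, 0, 0], "yaw": 0, "jaw": 45}
    - {"delta_pos": [0, 0, 0], "yaw": 0, "jaw": 70}
    - {"delta_pos": [0, 0, 0], "yaw": 0, "jaw": 70}
    - {"delta_pos": [0, 0, 0], "yaw": 0, "jaw": 70}
    - {"delta_pos": [0, 0, 0], "yaw": 0, "jaw": 70}
    - {"delta_pos": [0, 0, -0.5], "yaw": 0, "jaw": 70}
    - {"delta_pos": [0, 0, -1.5], "yaw": 0, "jaw": 70}

```text
clock: 18.8
eef_pos: [517.7, -91.4, 133.5]
tcp_rot: [-3.141, -0.001, 2.487]
contact_force: [0.9, -0.2, 0.3]
opening: 0.7
grasp_force: 0.0
```

play_rows:
  steps:
    - {"delta_pos": [0, 0, -2], "yaw": 0, "jaw": 70}
    - {"delta_pos": [0, 0, -4], "yaw": 0, "jaw": 70}
    - {"delta_pos": [0, 0, -6], "yaw": 0, "jaw": 70}
    - {"delta_pos": [0, 0, -9], "yaw": 0, "jaw": 70}
    - {"delta_pos": [-3, 0, -12], "yaw": 0, "jaw": 70}
    - {"delta_pos": [-6, 0, -12], "yaw": 0, "jaw": 70}
    - {"delta_pos": [-8, 0, -12], "yaw": 0, "jaw": 70}
    - {"delta_pos": [-8, 0, -12], "yaw": 0, "jaw": 70}

```text
clock: 19.6
eef_pos: [583.4, -141.6, 254.6]
tcp_rot: [3.141, 0.002, 2.486]
contact_force: [0.6, 0.8, -1.2]
opening: 0.699
grasp_force: 0.0
```

```bash
cat st.py - > st3.py <<'E'
C=vision.calibration('wrist');q,d=save('wrist','w6'); h,e=save('scene','s6')
for t,z in [('blade_center',117),('hub_foot',72),('wing_tip',88)]:
    for x in vision.landmark_of('wrist',t): print(t,x['uv'],x['conf'],at_z('wrist',x['uv'],z,C))
hsv=cv2.cvtColor(q,cv2.COLOR_RGB2HSV); m=cv2.inRange(hsv,(5,150,50),(22,255,255))
n,l,st,c=cv2.connectedComponentsWithStats(m)
E=np.array(C['extrinsics'])
for i in range(1,n):
    if st[i,4]>15:
        zz=np.median(d[l==i]); K=np.array(C['mtx']); print('mark',c[i],E[:3,:3]@(np.linalg.solve(K,[*c[i],1])*zz)+E[:3,3])
cv2.imwrite('pics/c6.png',np.hstack([cv2.resize(q,(430,322)),cv2.resize(h[60:180,120:260],(370,322),interpolation=2)])[:,:,::-1])
E
python3 st3.py
```

```text
[ 580.71 -139.69  253.6 ] [-3.14 -0.    2.49] [ 0.44  0.55 -0.5 ] [-0.08 -0.04  0.03] 0.0 0.6994709968321244 19.8
mark [253.29  67.54] [510.8  -85.9  163.05]
```

View pics/c6.png

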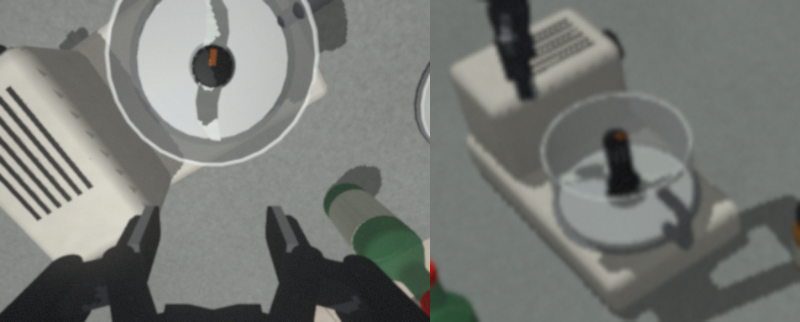

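The picture shows the hub standing centred on the spindle. The mark's height of 163 mm matches the home value of 162 (it would be 174 if unseated), and the gripper is clear.

```bash
python3 -c "
from rig import r
print(r.sign_off())"
```

```text
the job is handed in; nothing more can be done
None
```

The blade is fully home on the spindle and released (hub top measured at 163 mm against 162 mm expected when seated). Its notches met the lugs on the way down after being lined up from the camera view, so no turning under press was needed. I did not touch the lid, bottle, jar or spatula, and the job is handed in.

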